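# Slide the candlestick home and shut the showcase

## Robot

A 6-joint arm with a two-finger parallel gripper is mounted at the origin on the work surface. World frame = base frame: x ahead of the robot, y to its left, z up, the work surface at z = 0. Lengths are in m, angles in rad, forces in N, time in s.
With the tool pointing down it reaches from about 0.3 to 0.875 m from the base axis. Payload 6.4 kg.
Tool frame: the origin (TCP) lies midway between the tips of the shut fingers; the grasp point (between the pads) lies 19 mm behind it; z points along the fingers, y is the direction in which the jaws open and shut (so a half turn about z gives the same grasp; the last joint's range is limited). The gripper opens to 88 mm and grips with 3 to 60 N. Pads are 18 mm wide; open, the fingers measure 123 mm over their backs; the gripper's body (75 mm by 187 mm) begins 45 mm behind the grasp point.
Start: joints at [-1.459, 0.181, 1.607, -0, 1.354, -0.206], TCP at [0.18, -0.546, 0.239] pointing down, gripper open.
Joint ranges: [-2.99, 2.99], [-0.89, 2.07], [0.3, 2.58], [-1.14, 4.28], [0, 2.63], [-3.12, 3.12]. Speed limits (rad/s): [2.57, 2.57, 3.01, 3.14, 3.14, 3.14].

## Interface

Orientations are given as a unit quaternion [w, x, y, z].
In Python, from bench import env gives the robot as it stands. Calls block until the motion is done:
- env.goto(position, orientation): joint-space move of the TCP to a pose.
- env.move_linear(position, frame=None, vel=0.15, stop_force=None): straight line of the TCP; frame=None keeps the orientation; vel is the mean speed in m/s. With stop_force (N) it stops when the force on the tool has changed by that much, and returns True; else False.
- env.move_j(angles): joint-space move.
- env.command_gripper(opening): finger opening in m; the grip force is fixed at half the most; returns when the fingers have stopped.
- env.sleep(seconds).
- env.inverse_kinematics(position, orientation): joint angles nearest the present ones, or None.
- env.observe(): the state.
- env.read_camera(name): name is "side" or "top"; returns a dict with "frame" (480x640x3 uint8, blue, green, red), "z_map" (480x640 float32, m along the optical axis (not along the pixel's ray), 0 where there is no reading), "intrinsics" (3x3 intrinsics, pixels), "pose" (4x4, takes a point from camera to world coordinates). Camera axes: x right, y down, z forward; pixel columns grow to the right and rows downward; lengths in m; the calibration is good to about 2 mm. A picture is of the moment at which its call begins.
A pose or a line that the arm cannot do raises env.PlanningError and nothing moves.
- env.job_done(): hands the job in, once; it reports no verdict.
The state is a dict: "time_s": time; "joints": joint angles; "dq": joint speeds; "tau": joint torques, N m; "eef_pos": TCP position; "tool_rot": TCP orientation; "wrist_force": force on the tool from outside, world axes, zero at the start; "ft_torque": the same for the moment, N m; "grip_width": finger opening in m.
Only numpy, scipy, OpenCV 4.12 (cv2) and the standard library are available. Lean on these libraries where they do the work, as an engineer would, in place of code of your own. Each camera call takes 0.05 s, during which the arm holds its last target. There are 200 camera calls.

## Task

The brass candlestick standing out on the bar counter belongs in the open-topped glass display cabinet: with the fingertips, push it gently, low on its foot, so that it slides upright over the counter through the open side of the cabinet into the gap between its twin and the bowl, in line with the two. Then push the sliding glass door by its bar handle until it is fully shut. Only push: take neither the candlestick nor the handle between the fingers, lift and tip nothing, and leave everything else standing where it is.

Things in the scene. Friction and masses are not known exactly. Their poses are not given: they have to be found in the camera images.
- candlestick: the candlestick to push: turned brass, 250 mm tall, about 0.6 kg, on the counter in front of the cabinet's open side. Origin: centre of its underside, z up. Foot: an upright drum 96 mm across, 22 mm high, sloping in above to a shaft 17 to 25 mm across; socket 27 mm across on top. Slides when pushed on the foot, tips when pushed high on the shaft
- twin: its identical twin (250 mm tall, foot 96 mm across), on the counter just inside the open right half of the cabinet, on one side of the gap. Origin: centre of its underside, its x axis parallel to the cabinet's x. To stay where it is
- bowl: low amber glass bowl, 84 mm across, 60 mm high; stands at the same depth as the twin, 226 to 244 mm from it (centres) along the cabinet's y, on the other side of the gap; which of the two is left and which right varies. Origin: centre of its underside. To stay where it is
- cabinet: fixed glazed display bay 740 wide (y), 240 deep (x), 270 tall, open at the top, no floor or sill: the counter runs in. Origin: counter level, middle of the front plane; x points into it, away from the robot, y to its left. Front: left half (y > 0) a fixed pane; right half (y -0.35 to 0) closed by the sliding door, which runs 7 to 13 mm in front of the plane: what it shuts in must stand wholly behind x = 0
- door (a joint): the cabinet's sliding glass door, 374 mm wide, 258 mm tall, on a track let into the counter, running along the cabinet's y: 0 = fully shut over the right half, grows (m) as it slides to the cabinet's left (+y), at most 0.35. It starts wide open, parked in front of the fixed pane. It takes 2 to 4 N to slide, stays where it is left and has a firm stop at 0
- door_handle (a point): a point 160 mm up on the axis of the door's steel bar handle, near the door's right edge: an upright round bar 12 mm thick, 70 to 200 mm above the counter, its axis 52 mm in front of the door's glass and 65 mm in front of the cabinet's front plane; two short arms join it to the glass at heights 90 and 180 mm. Moves with the door
- coasters: stack of round coasters, 90 mm across, 24 mm high, on the counter; origin centre of underside. Bystander
- stopper: steel bottle stopper, 38 mm across, 42 mm high, on the counter; origin centre of underside. Bystander
- tumbler: glass tumbler, 76 mm across, 85 mm high, on the counter; origin centre of underside. Bystander
- chocolates: clear tray of foil-wrapped chocolates, 120 x 160 x 36 mm high, on the counter; origin centre of underside. Bystander
- napkins: wooden napkin stand, 70 x 150 x 108 mm high, on the counter; origin centre of underside. Bystander
There are look-alikes about, which are no part of the job. What is shaped like the candlestick but blue is not meant.

How it is judged:
On the way, in this order (a step that is already met when the one before it is completed fails the run):
1. the candlestick stands upright in the gap, in line with twin and bowl, the door still open (x of candlestick in the frame of twin between -0.015 and 0.015 m and horizontal distance between candlestick and twin below 0.165 m and horizontal distance between candlestick and bowl below 0.165 m and x of candlestick in the frame of cabinet above 0.05 m and angle between candlestick's own z axis and vertical below 0.06 rad and height (world z) of candlestick below 0.004 m and linear speed of candlestick below 0.01 m/s and value of joint door above 0.2 m), for 0.2 s.
2. the door is slid shut (value of joint door below 0.006 m), for 0.2 s.
At the end, for the whole second after the job is handed in: candlestick at rest, upright within 0.06 rad on the counter, wholly behind the door, between twin and bowl (within 165 mm of each) and within 15 mm of the twin's depth; door within 6 mm of shut; twin and bowl upright (x of candlestick in the frame of twin between -0.015 and 0.015 m and horizontal distance between candlestick and twin below 0.165 m and horizontal distance between candlestick and bowl below 0.165 m and x of candlestick in the frame of cabinet above 0.05 m and angle between each of candlestick, twin, bowl's own z axis and vertical below 0.06 rad and height (world z) of candlestick below 0.004 m and linear speed of candlestick below 0.01 m/s and value of joint door below 0.006 m); the robot touches nothing.
It fails at once if the candlestick is lifted, or tipped by more than 0.26 rad (height (world z) of candlestick above 0.02 m or angle between candlestick's own z axis and vertical above 0.26 rad).
It fails at once if the candlestick is squeezed or struck (over 20 N from the fingers) (contact force between the fingers and candlestick above 20 N).
It fails at once if the candlestick or the door handle is gripped (in contact, centred between the fingers) ((horizontal distance between the grasp point and candlestick below 0.012 m and height (world z) of the grasp point below 0.27 m and contact force between the fingers and candlestick above 1 N) or (horizontal distance between the grasp point and door_handle below 0.01 m and contact force between the fingers and cabinet above 1 N)).
It fails at once if the twin or the bowl is displaced by more than 15 mm or tipped (distance of any of twin, bowl from where it was at the start of the episode above 0.015 m or angle between any of twin, bowl's own z axis and vertical above 0.2 rad).
It fails at once if something else on the counter is displaced by more than 15 mm (distance of any of coasters, stopper, tumbler, chocolates, napkins from where it was at the start of the episode above 0.015 m).
It also fails if it takes over 69 s, if anything falls off the work surface, if the arm or the gripper's body presses on something with over 40 N, if the wrist force passes 120 N, or if a joint passes its speed limit or range.

## Working session

There is one attempt and no reset: what is moved stays moved. The work goes in short steps, each a Python script; the robot and the scene stay as the last script left them, time stands still between calls to the robot, and variables do not carry over. Pictures are saved under pics/ and viewed, about 8 in all and at most 12, crops included, and the job is handed in when it is done.

```bash
ls; mkdir -p pics; python3 - <<'E'
from bench import env
import cv2,numpy as np
for n in("side","top"):
    c=env.read_camera(n); cv2.imwrite(f"pics/{n}0.png",c["frame"]); np.savez(f"{n}0.npz",**c)
    print(n,c["intrinsics"].round(1).tolist(),c["pose"].round(3).tolist())
o=env.observe();print(o["time_s"],o["tool_rot"],o["eef_pos"],o["grip_width"])
E
```

```text
pics
side [[497.9, 0.0, 319.4], [0.0, 497.9, 241.0], [0.0, 0.0, 1.0]] [[0.728, 0.546, -0.415, 0.956], [0.686, -0.58, 0.44, -0.499], [-0.001, -0.605, -0.797, 0.957], [0.0, 0.0, 0.0, 1.0]]
top [[504.8, 0.0, 320.9], [0.0, 504.8, 249.6], [0.0, 0.0, 1.0]] [[0.019, -0.999, 0.051, 0.444], [-1.0, -0.02, -0.013, -0.034], [0.014, -0.05, -0.999, 1.147], [0.0, 0.0, 0.0, 1.0]]
0.1 [-7.98344923e-04  9.87402929e-01  1.58223948e-01  4.02506526e-05] [ 0.17963276 -0.54571486  0.23790786] 0.08819713250186063
```

View pics/top0.png

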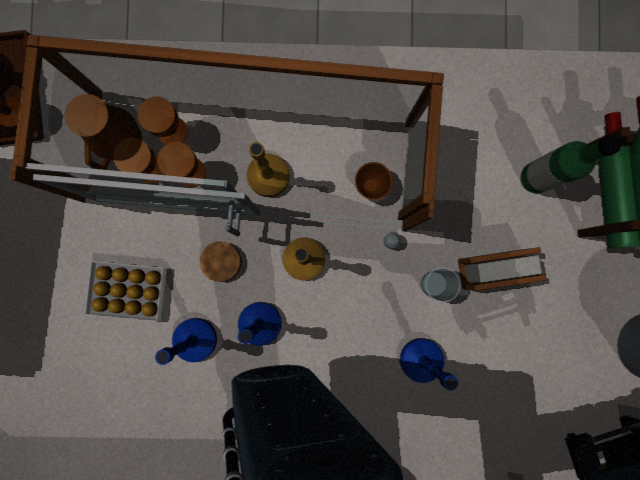

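View pics/side0.png

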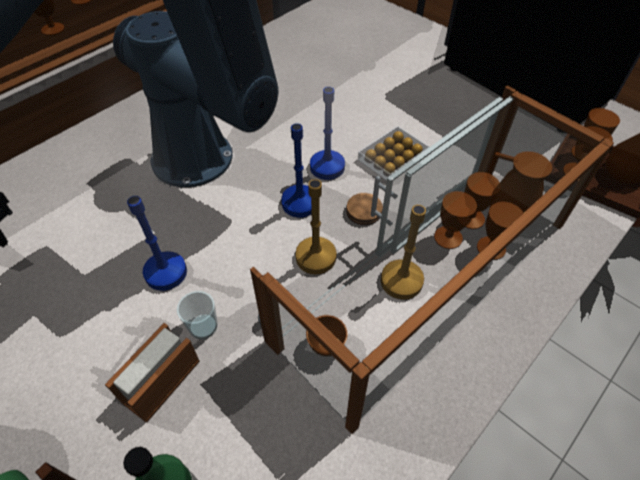

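The top view shows the brass candidates, with feet at (304,258), out on the counter, and (268,175), inside the cabinet. The blue look-alikes are at (193,340), (259,324) and (423,360). The one at (304,258) is the target and (268,175) is the twin. The bowl is at (373,181), the stopper at (395,240), the coasters at (220,262), the tumbler at (441,285) and the handle near (233,212).

```bash
cat > h.py <<'E'
import cv2,numpy as np
def world(c,z=None):
    """per-pixel world points from z_map, or from casting onto plane z"""
    K,T=c["intrinsics"],c["pose"]; v,u=np.mgrid[0:480,0:640]
    d=np.stack([(u-K[0,2])/K[0,0],(v-K[1,2])/K[1,1],np.ones_like(u,float)],-1)@T[:3,:3].T
    s=c["z_map"] if z is None else (z-T[2,3])/d[...,2]
    return T[:3,3]+d*s[...,None]
def hsv(c): return cv2.cvtColor(c["frame"],cv2.COLOR_BGR2HSV)
def circ(p):
    A=np.c_[2*p,np.ones(len(p))]; s=np.linalg.lstsq(A,(p**2).sum(1),rcond=None)[0]
    return s[:2],np.sqrt(s[2]+s[:2]@s[:2])
E
python3 - <<'E'
from h import *
c=dict(np.load("top0.npz")); H=hsv(c); P=world(c)
for n,(u,v) in dict(cand=(304,258),twin=(268,175),bowl=(373,181),coast=(220,262),choc=(130,290),stop=(395,240)).items():
    print(n,H[v,u],P[v,u].round(3))
for n in("top","side"):
    c=dict(np.load(n+"0.npz")); H=hsv(c); P=world(c)
    m=((H[...,0]>17)&(H[...,0]<30)&(H[...,1]>120)&(H[...,2]>40)).astype(np.uint8)
    k,l,st,ce=cv2.connectedComponentsWithStats(m)
    for i in range(1,k):
        if st[i,4]<300: continue
        q=P[l==i]; q=q[(q[:,2]>.004)&(q[:,2]<.05)]
        lo=q[(abs(q[:,2]-.022)<.006)|(q[:,2]<.022)]
        h=cv2.convexHull(lo[:,:2].astype(np.float32))[:,0]
        print(n,st[i],"minEncl",np.round(cv2.minEnclosingCircle(h)[0],4),round(cv2.minEnclosingCircle(h)[1],4),"zmax",P[l==i][:,2].max().round(3))
    w=(H[...,0]<16)&(H[...,1]>100)&(P[...,2]>.25)&(P[...,2]<.29)&(P[...,0]>.4)&(P[...,0]<1.)&(P[...,1]<.58)
    q=P[w][:,:2].astype(np.float32); r=cv2.minAreaRect(q); print("frame",len(q),r,cv2.boxPoints(r).round(3).tolist(), np.median(P[w][:,2]))
    # bowl rim
    b=(H[...,0]<16)&(H[...,1]>100)&(P[...,2]>.045)&(P[...,2]<.07)&(P[...,0]>.5)&(P[...,0]<.75)&(P[...,1]<-.05)&(P[...,1]>-.25)
    q=P[b][:,:2].astype(np.float32); print("bowl",len(q),cv2.minEnclosingCircle(q) if len(q) else 0)
c=dict(np.load("top0.npz")); im=cv2.resize(c["frame"][130:300,180:460],None,fx=2.8,fy=2.8,interpolation=2); cv2.imwrite("pics/crop0.png",cv2.convertScaleAbs(im,alpha=1.7))
E
```

```text
cand [130  25  31] [ 0.474 -0.016  0.252]
twin [ 20 230  31] [0.66  0.07  0.055]
bowl [ 12 205  71] [ 0.662 -0.165  0.005]
coast [ 13 158  87] [0.47  0.174 0.023]
choc [ 20 191 116] [0.404 0.367 0.034]
stop [94 22 82] [ 0.525 -0.211  0.044]
top [ 247  154   42   42 1118] minEncl [0.6685 0.0741] 0.0477 zmax 1.147
top [ 283  238   42   42 1162] minEncl [ 0.4815 -0.0106] 0.0474 zmax 1.147
frame 9230 ((0.6956448554992676, -0.01843470335006714), (1.021652340888977, 0.26050564646720886), 85.99433898925781) [[0.5299999713897705, -0.5189999938011169], [0.7900000214576721, -0.5370000004768372], [0.8610000014305115, 0.4819999933242798], [0.6010000109672546, 0.5]] 0.2688133908658254
bowl 363 ((0.6180523633956909, -0.18725258111953735), 0.0851743146777153)
side [385 131  37  34 563] minEncl [0.4006 0.4059] 0.0742 zmax 0.957
side [ 296  182   40   92 1391] minEncl [ 0.4868 -0.0137] 0.0477 zmax 0.957
side [ 381  237   43   62 1368] minEncl [0.6736 0.0711] 0.0476 zmax 0.957
frame 7714 ((0.7091706991195679, 0.11952313780784607), (0.744358241558075, 0.2609788775444031), 86.13209533691406) [[0.5540000200271606, -0.24300000071525574], [0.8140000104904175, -0.26100000739097595], [0.8640000224113464, 0.4819999933242798], [0.6039999723434448, 0.5]] 0.26790967967768065
bowl 286 ((0.6228078603744507, -0.18937768042087555), 0.08382008224725723)
```

View pics/crop0.png

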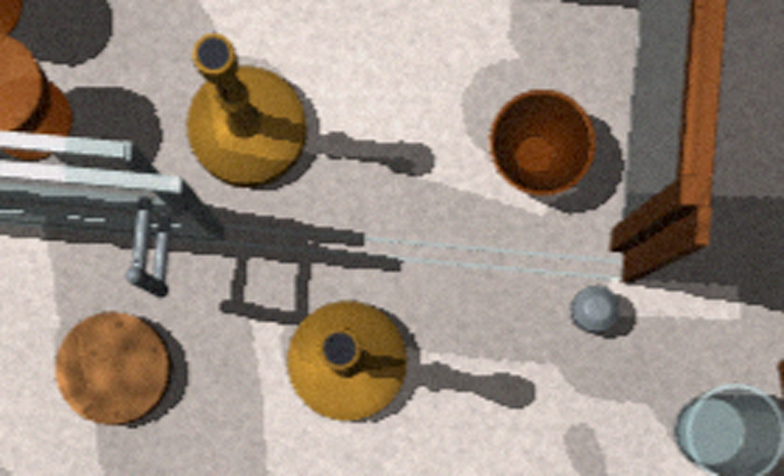

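The crop confirms the choice: brass target on the counter, brass twin inside near the door edge, amber bowl to the right, and a clear gap between them. I still need the positions of the blue sticks, bowl, handle and track so I can check gripper clearance.

```bash
python3 - <<'E'
from h import *
for n in("top","side"):
    c=dict(np.load(n+"0.npz")); H=hsv(c); P=world(c)
    m=((H[...,0]>105)&(H[...,0]<130)&(H[...,1]>170)&(H[...,2]>40)).astype(np.uint8)
    k,l,st,ce=cv2.connectedComponentsWithStats(m)
    for i in range(1,k):
        if st[i,4]<300: continue
        q=P[l==i]; q=q[(q[:,2]>.002)&(q[:,2]<.028)]
        print(n,"blue",np.round(cv2.minEnclosingCircle(q[:,:2].astype(np.float32))[0],3),q.shape)
    # bowl: mask near pixel, depth
    m=((H[...,0]<17)&(H[...,1]>110)&(P[...,2]<.075)&(P[...,2]>-.01)).astype(np.uint8)
    k,l,st,ce=cv2.connectedComponentsWithStats(m)
    i=l[185,373] if n=="top" else l[335,327]
    q=P[l==i]; r=q[(q[:,2]>.05)][:,:2].astype(np.float32); print(n,"bowl",st[i],q[:,2].max(),np.round(cv2.minEnclosingCircle(r)[0],4),cv2.minEnclosingCircle(r)[1])
    Pz=world(c,.06)[l==i][:,:2].astype(np.float32); print("  ray@.06",cv2.minEnclosingCircle(Pz))
    # handle: points by depth in region in front of door
    R=(P[...,0]>.5)&(P[...,0]<.6)&(P[...,1]>.06)&(P[...,1]<.2)&(P[...,2]>.06)&(P[...,2]<.28)
    v,u=np.nonzero(R); print(n,"handle",len(v))
    for a in np.argsort(P[R][:,2])[::max(1,len(v)//22)]: print(u[a],v[a],P[v[a],u[a]].round(3),end="; ")
    print()
E
```

```text
top blue [0.335 0.084] (427, 3)
top blue [0.297 0.228] (506, 3)
top blue [ 0.261 -0.277] (433, 3)
top bowl [ 355  162   38   38 1109] 0.06429245498674252 [ 0.6527 -0.1599] 0.04152272269129753
  ray@.06 ((0.6525107622146606, -0.16031721234321594), 0.04158661141991615)
top handle 1365
235 209 [0.584 0.139 0.06 ]; 249 209 [0.581 0.105 0.086]; 236 229 [0.538 0.13  0.093]; 222 206 [0.585 0.16  0.096]; 243 207 [0.582 0.114 0.111]; 244 206 [0.582 0.11  0.127]; 199 201 [0.588 0.197 0.144]; 228 203 [0.583 0.137 0.159]; 219 201 [0.584 0.152 0.173]; 231 222 [0.543 0.126 0.182]; 230 221 [0.545 0.128 0.184]; 230 230 [0.527 0.127 0.187]; 228 227 [0.532 0.129 0.198]; 190 196 [0.587 0.199 0.208]; 211 197 [0.584 0.158 0.221]; 246 195 [0.588 0.092 0.232]; 220 196 [0.582 0.135 0.254]; 234 196 [0.582 0.11  0.256]; 240 195 [0.584 0.099 0.257]; 234 192 [0.589 0.11  0.257]; 227 193 [0.587 0.122 0.258]; 225 193 [0.586 0.125 0.259]; 218 185 [0.599 0.137 0.265]; 
side blue [0.338 0.078] (392, 3)
side blue [0.303 0.222] (310, 3)
side blue [ 0.267 -0.281] (626, 3)
side bowl [     0      0    640    480 298572] 0.9567170097419538 [0.1867 0.1726] 1.0215716361999512
  ray@.06 ((0.0659022405743599, 0.4448954164981842), 1.2331048250198364)
side handle 1510
382 240 [0.591 0.096 0.06 ]; 372 216 [0.537 0.123 0.076]; 379 232 [0.583 0.09  0.088]; 395 225 [0.6   0.125 0.095]; 388 224 [0.591 0.108 0.106]; 376 204 [0.54  0.128 0.117]; 382 221 [0.586 0.09  0.128]; 393 212 [0.592 0.119 0.139]; 385 216 [0.591 0.091 0.149]; 389 209 [0.591 0.104 0.16 ]; 375 187 [0.534 0.125 0.17 ]; 395 199 [0.591 0.12  0.179]; 376 183 [0.536 0.124 0.185]; 376 180 [0.535 0.123 0.194]; 396 193 [0.593 0.116 0.202]; 394 190 [0.591 0.109 0.215]; 399 182 [0.591 0.124 0.226]; 390 187 [0.592 0.091 0.238]; 387 182 [0.584 0.09  0.247]; 404 172 [0.595 0.129 0.254]; 418 157 [0.59  0.181 0.255]; 406 169 [0.594 0.136 0.256]; 406 167 [0.591 0.139 0.258];
```

```bash
cat >> h.py <<'E'
from scipy.spatial.transform import Rotation as Ro
C=np.array([.484,-.012]); T=np.array([.671,.0726]); B=np.array([.6553,-.1615])
def quat(yaw,th):
    d=np.array([np.cos(yaw),np.sin(yaw),0]); k=np.array([0,0,1.])
    z=np.sin(th)*d-np.cos(th)*k; x=np.cos(th)*d+np.sin(th)*k
    q=Ro.from_matrix(np.c_[x,np.cross(z,x),z]).as_quat(); return q[[3,0,1,2]]
E
python3 - <<'E'
from bench import env
from h import *
G=(T+B)/2; d=G-C; yaw=np.arctan2(d[1],d[0]); u=d/np.hypot(*d); print(G,np.degrees(yaw))
q=quat(yaw,np.radians(7)); p=C-.064*u
for z in(.4,.009): print(env.inverse_kinematics([*p,z],q))
print(env.inverse_kinematics([*(G-.053*u),.009],q))
e=env.observe()["eef_pos"]
env.move_linear([e[0],e[1],.4],vel=.25)
env.command_gripper(.034)
env.goto([*p,.4],q)
env.move_linear([*p,.009],vel=.12)
o=env.observe();print(o["time_s"],o["eef_pos"],o["wrist_force"],o["grip_width"])
a=env.read_camera("side");np.savez("side1.npz",**a)
b=env.read_camera("top")
im=np.hstack([cv2.resize(a["frame"][100:320,220:420],(400,440)),cv2.resize(b["frame"][150:370,180:380],(400,440))])
cv2.imwrite("pics/pre.png",cv2.convertScaleAbs(im,alpha=1.5))
E
```

```text
[ 0.66315 -0.04445] -10.266847259214813
[-0.29594461 -0.36443247  1.79676485  0.01419902  1.58790908  1.45514746]
[-0.29594461  0.15456463  2.21480483  0.02342916  0.65100605  1.43626592]
[-0.25575612  0.49111753  1.73590791  0.01308716  0.79279138  1.48561339]
7.3417 [ 0.42124237 -0.00065134  0.00923455] [-0.06135306 -0.15344799  0.33988722] 0.033465370676930985
```

View pics/pre.png

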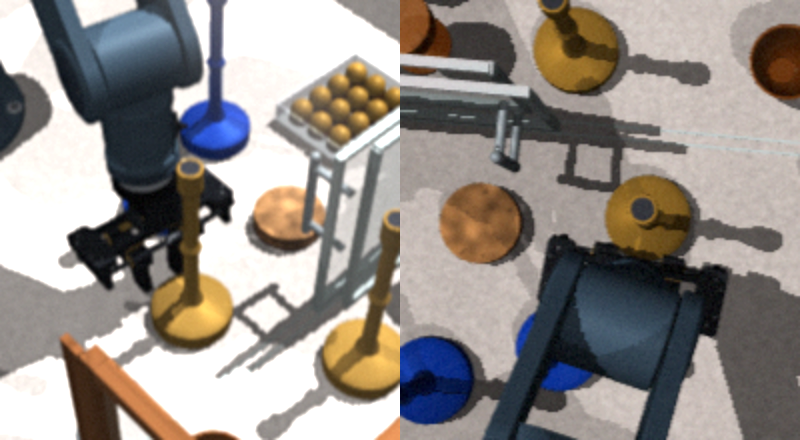

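Left (side) panel: the fingers are low behind the target's foot at (190,310), and the twin is at (370,360). Right (top) panel: the gripper is square behind the foot at (648,215), and nothing is touched. Next I'll push most of the way, then measure.

```bash
cat >> h.py <<'E'
def brass(c,near):
    H=hsv(c);P=world(c)
    m=(H[...,0]>17)&(H[...,0]<30)&(H[...,1]>120)&(H[...,2]>30)&(P[...,2]>.004)&(P[...,2]<.026)&(np.hypot(P[...,0]-near[0],P[...,1]-near[1])<.085)
    k,l,st,_=cv2.connectedComponentsWithStats(m.astype(np.uint8)); i=1+st[1:,4].argmax()
    (x,y),r=cv2.minEnclosingCircle(P[l==i][:,:2].astype(np.float32)); return np.round([x,y,r,st[i,4]],4)
E
python3 - <<'E'
from bench import env
from h import *
G=(T+B)/2; d=G-C; u=d/np.hypot(*d)
env.move_linear([*(G-.07*u),.009],vel=.04)
o=env.observe();print(o["time_s"],o["eef_pos"],o["wrist_force"],o["grip_width"])
for n in("top","side"):
    c=env.read_camera(n); print(n,"cand",brass(c,G-.016*u),"twin",brass(c,T))
    cv2.imwrite(f"pics/p1{n}.png",c["frame"])
E
```

```text
11.9917 [ 0.59215475 -0.03128718  0.00813979] [-7.56515801  0.88933465  6.56568351] 0.03382923055676474
top cand [ 6.605e-01 -7.100e-02  2.430e-02  5.000e+01] twin [6.473e-01 9.600e-02 3.520e-02 9.200e+01]
side cand [ 6.462e-01 -4.300e-02  4.910e-02  4.620e+02] twin [6.738e-01 7.070e-02 4.730e-02 4.340e+02]
```

```bash
python3 - <<'E'
import cv2,numpy as np
a=cv2.imread("pics/p1side.png")[120:360,220:460];b=cv2.imread("pics/p1top.png")[120:320,200:420]
cv2.imwrite("pics/p1.png",cv2.convertScaleAbs(np.hstack([cv2.resize(a,(400,400)),cv2.resize(b,(400,400))]),alpha=1.5))
E
```

```text
(no output)
```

View pics/p1.png

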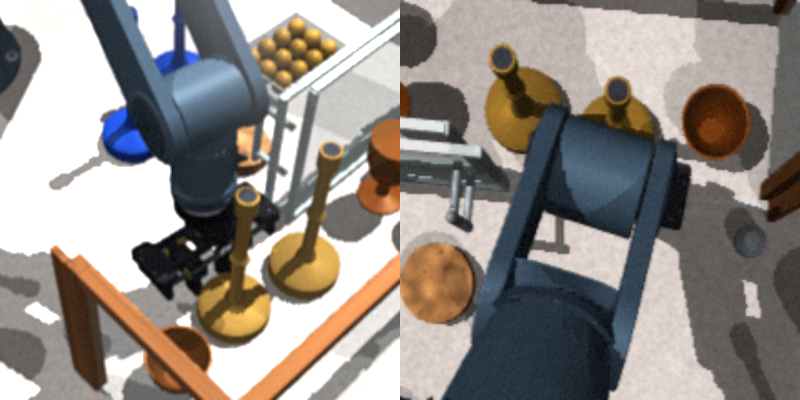

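The candlestick is upright and nearly in line: foot at (235,300) in the side panel, between the twin (305,265) and the bowl (178,358). About 19 mm remains.

```bash
python3 - <<'E'
from bench import env
from h import *
e=env.observe()["eef_pos"]
env.move_linear([e[0]+.0190,e[1]-.003,.009],vel=.03)
o=env.observe();print(o["time_s"],o["eef_pos"],o["wrist_force"])
c=env.read_camera("side"); k=brass(c,(.666,-.046)); t=brass(c,(.6738,.0707)); print(k,t)
yc=np.array([.0687,.9976]);xc=np.array([.9976,-.0687]); print("rel twin frame",(k-t)[:2]@xc,(k-t)[:2]@yc)
E
```

```text
12.8083 [ 0.60988094 -0.0339227   0.00817226] [-4.61851556  0.6144154   1.57353749]
[ 6.619e-01 -4.500e-02  5.100e-02  4.900e+02] [6.753e-01 6.940e-02 4.720e-02 3.850e+02]
rel twin frame -0.005508559999999968 -0.11504602000000001
```

```bash
python3 - <<'E'
from bench import env
from h import *
e=env.observe()["eef_pos"]; yaw=np.radians(-10.27); u=np.array([np.cos(yaw),np.sin(yaw)])
env.move_linear([*(e[:2]-.08*u),.012],vel=.1)
f=env.observe()["eef_pos"]
env.move_linear([f[0],f[1],.38],vel=.2)
hb=np.array([.533,.127]); xc=np.array([.9976,-.0687]); yc=np.array([.0687,.9976])
q=quat(np.arctan2(xc[1],xc[0]),np.radians(30)); p=hb+.010*xc+.045*yc
env.command_gripper(0.)
env.goto([.42,.17,.38],q)
o=env.observe();print(o["time_s"],o["eef_pos"],o["wrist_force"],o["grip_width"])
for z in(.38,.137): print(env.inverse_kinematics([*p,z],q))
print(env.inverse_kinematics([*(p-.39*yc),.137],q))
for n in("top","side"):
    c=env.read_camera(n); k=brass(c,(.664,-.045)); t=brass(c,T); print(n,k,t,"rel",(k-t)[:2]@xc,(k-t)[:2]@yc)
    H=hsv(c);P=world(c)
    R=(P[...,0]>.51)&(P[...,0]<.56)&(P[...,1]>.09)&(P[...,1]<.17)&(P[...,2]>.1)&(P[...,2]<.17); w=P[R];print("handle",len(w),np.median(w,0))
    cv2.imwrite(f"pics/p2{n}.png",c["frame"])
a=cv2.imread("pics/p2side.png")[120:400,200:480];b=cv2.imread("pics/p2top.png")[120:320,200:420]
cv2.imwrite("pics/p2.png",cv2.convertScaleAbs(np.hstack([cv2.resize(a,(400,400)),cv2.resize(b,(400,400))]),alpha=1.5))
E
```

```text
17.3417 [0.4205678  0.16967544 0.38062052] [0.37693459 0.22856993 0.24066162] 0.0003258327248628985
[ 0.15888027 -0.22809265  1.80862682 -0.13027592  1.05237308  1.83361466]
[ 0.15888027  0.05196977  2.07506419 -0.2316866   0.51371195  1.97143599]
[-0.80268562  0.02383656  2.10439034  0.55635668  0.68691878  0.45943676]
top [ 6.597e-01 -4.350e-02  4.770e-02  2.340e+02] [6.619e-01 7.520e-02 4.620e-02 1.890e+02] rel 0.005959969999999908 -0.11856626
handle 37 [0.52766098 0.12623202 0.13672144]
side [ 6.659e-01 -4.580e-02  4.800e-02  4.190e+02] [6.728e-01 6.980e-02 4.820e-02 4.020e+02] rel 0.0010582800000000945 -0.11579659000000002
handle 114 [0.53744481 0.12454898 0.1368432 ]
```

View pics/p2.png

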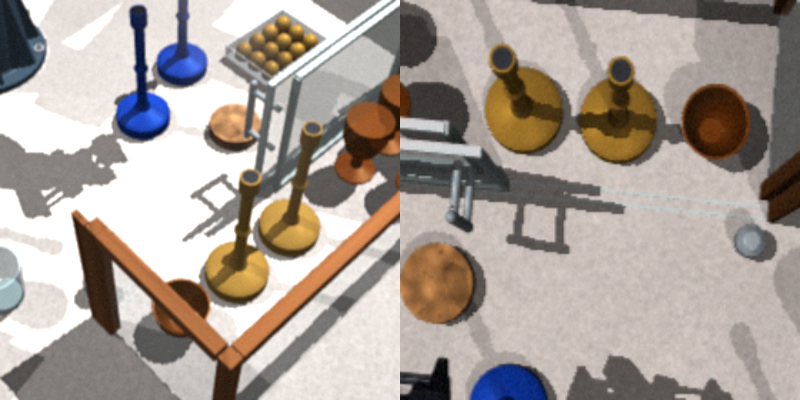

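The candlestick stands upright in the gap, in line with the other two: feet at (522,110), (618,120) and bowl at (715,120) in the top panel, with relative depth 1–6 mm. The door is still open. Next is the handle push.

```bash
python3 - <<'E'
from bench import env
from h import *
hb=np.array([.533,.126]); xc=np.array([.9976,-.0687]); yc=np.array([.0687,.9976])
q=quat(np.arctan2(xc[1],xc[0]),np.radians(30)); p=hb+.010*xc+.045*yc
env.goto([*p,.34],q); env.move_linear([*p,.137],vel=.12)
o=env.observe();print(o["time_s"],o["eef_pos"],o["wrist_force"])
P=lambda s:[*(p-s*yc),.137]
print(env.move_linear(P(.06),vel=.05,stop_force=10))
o=env.observe();print(o["time_s"],o["eef_pos"],o["wrist_force"])
for n in("top","side"): cv2.imwrite(f"pics/d1{n}.png",env.read_camera(n)["frame"])
a=cv2.imread("pics/d1side.png")[80:360,200:480];b=cv2.imread("pics/d1top.png")[120:320,200:420]
cv2.imwrite("pics/d1.png",cv2.convertScaleAbs(np.hstack([cv2.resize(a,(400,400)),cv2.resize(b,(400,400))]),alpha=1.5))
E
```

```text
19.875 [0.54658242 0.17031815 0.13781386] [ 0.0705364  -0.34923398  0.19039345]
False
21.225 [0.54194347 0.11041327 0.13698277] [-0.62277     0.25264831  0.44555258]
```

View pics/d1.png

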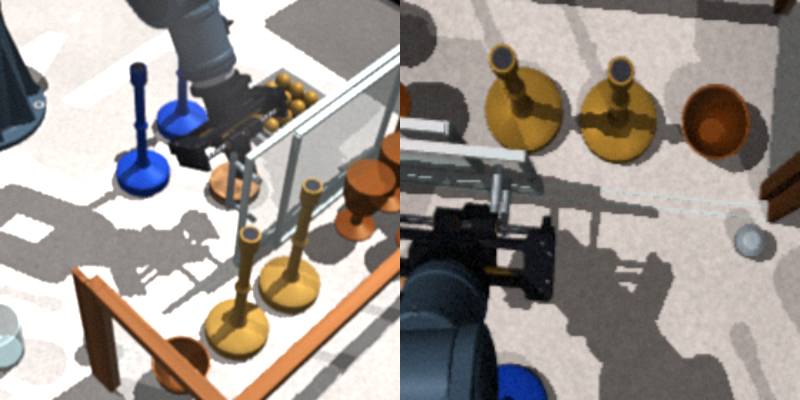

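The door is following: its right edge went from about 510 to 545 in the top panel, with the fingers to the left of the bar. I'll keep pushing to the stop.

```bash
python3 - <<'E'
from bench import env
from h import *
hb=np.array([.533,.126]); xc=np.array([.9976,-.0687]); yc=np.array([.0687,.9976]); p=hb+.010*xc+.045*yc
P=lambda s:[*(p-s*yc),.137]
print(env.move_linear(P(.34),vel=.08,stop_force=12))
o=env.observe();print(o["time_s"],o["eef_pos"],o["wrist_force"],"s",-(o["eef_pos"][:2]-p)@yc)
print(env.move_linear(P(.39),vel=.03,stop_force=10))
env.sleep(.3)
o=env.observe();s=-(o["eef_pos"][:2]-p)@yc;print(o["time_s"],o["eef_pos"],o["wrist_force"],"s",s)
for n in("top","side"): cv2.imwrite(f"pics/d2{n}.png",env.read_camera(n)["frame"])
a=cv2.imread("pics/d2side.png")[120:400,160:440];b=cv2.imread("pics/d2top.png")[120:320,230:450]
cv2.imwrite("pics/d2.png",cv2.convertScaleAbs(np.hstack([cv2.resize(a,(400,400)),cv2.resize(b,(400,400))]),alpha=1.5))
E
```

```text
False
24.975 [ 0.52268913 -0.16881278  0.13694085] [-0.75714393  0.60806626  0.57271502] s 0.33981023642324265
True
25.775 [ 0.52136541 -0.17161799  0.13558106] [0.49760563 0.8508908  0.43971434] s 0.34269965173952754
```

View pics/d2.png

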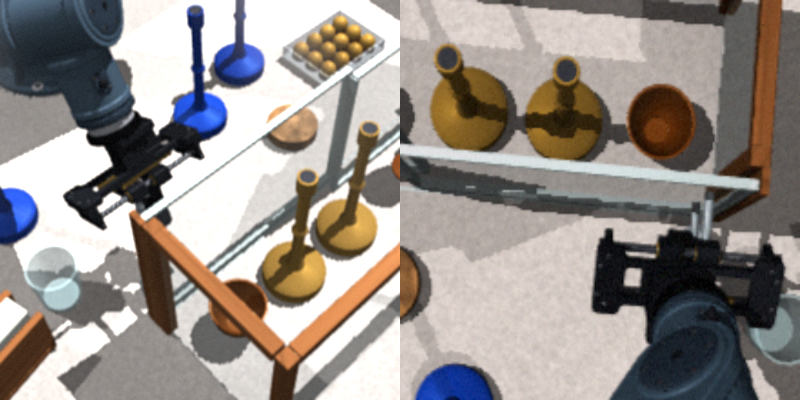

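The door's right edge now meets the right post at (755,185) in the top panel, and nothing else has moved. I'll press once more to confirm this is the end stop, then retreat and measure.

```bash
python3 - <<'E'
from bench import env
from h import *
hb=np.array([.533,.126]); xc=np.array([.9976,-.0687]); yc=np.array([.0687,.9976]); p=hb+.010*xc+.045*yc
P=lambda s:[*(p-s*yc),.137]
print(env.move_linear(P(.36),vel=.02,stop_force=14))
o=env.observe();s=-(o["eef_pos"][:2]-p)@yc;print(o["time_s"],o["wrist_force"],"s",s)
env.sleep(.3)
o=env.observe();s=-(o["eef_pos"][:2]-p)@yc;print(o["wrist_force"],"s",s)
env.move_linear(P(s-.04),vel=.06)
e=env.observe()["eef_pos"]
env.move_linear([e[0],e[1],.36],vel=.15)
env.move_linear([e[0]-.12,e[1]-.05,.36],vel=.15)
for n in("top","side"):
    c=env.read_camera(n); k=brass(c,(.664,-.045)); t=brass(c,T); print(n,k,t,"rel",(k-t)[:2]@xc,(k-t)[:2]@yc)
    W=world(c); R=(W[...,0]>.48)&(W[...,0]<.54)&(W[...,1]>-.27)&(W[...,1]<-.13)&(W[...,2]>.08)&(W[...,2]<.21); w=W[R];print("handle",len(w),np.median(w,0) if len(w) else 0)
    cv2.imwrite(f"pics/d3{n}.png",c["frame"])
a=cv2.imread("pics/d3side.png")[80:440,80:440];b=cv2.imread("pics/d3top.png")[60:360,180:480]
cv2.imwrite("pics/d3.png",cv2.convertScaleAbs(np.hstack([cv2.resize(a,(400,400)),cv2.resize(b,(400,400))]),alpha=1.5))
o=env.observe();print(o["time_s"],o["eef_pos"])
E
```

```text
True
26.25 [0.41764315 2.2543153  1.54226041] s 0.3429209540530528
[1.42416508 2.07117183 1.52224379] s 0.34293595899371426
top [ 6.471e-01 -4.320e-02  4.410e-02  1.330e+02] [6.622e-01 7.490e-02 4.530e-02 1.390e+02] rel -0.006950290000000003 -0.11885393
handle 215 [ 0.5185297  -0.19247444  0.17932961]
side [ 6.649e-01 -4.670e-02  4.800e-02  4.470e+02] [6.735e-01 6.990e-02 4.800e-02 4.280e+02] rel -0.0005689399999999414 -0.11691098000000001
handle 50 [ 0.51474008 -0.19733843  0.19336753]
30.1167 [ 0.40571342 -0.18169583  0.35989074]
```

View pics/d3.png

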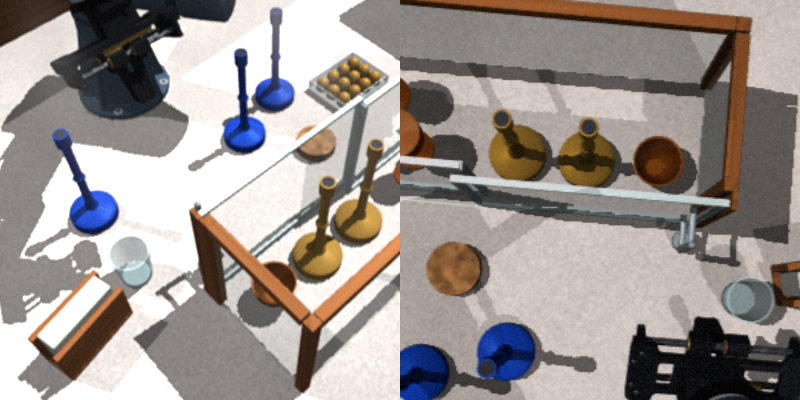

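```bash
python3 -c "
from bench import env
env.sleep(.3); print(env.job_done()); o=env.observe(); print(o['time_s'])"
```

```text
the job is handed in; nothing more can be done
None
the job is handed in; nothing more can be done
```

I pushed the brass candlestick low on its foot with both fingertips, held 34 mm apart. It slid upright into the gap between the twin and the bowl. I then pushed the door by its bar handle, with the fingers shut, until it hit its stop. I handed the job in at about 30 s on the robot's clock, and no verdict is reported.

**Candlestick:** In the last side view it stands upright, 0.6 mm from the twin's depth and 117 mm to its side. The bowl works out at about 118 mm away.

**Door:** A second push, set to stop at a 14 N change in force, moved the door only 0.2 mm. The handle sits about where a shut door would put it.

**Other objects:** The twin, the bowl and the objects in view showed no visible movement. At the end the stopper was hidden under the handle in the top view, so I could not check it directly; the fingers passed about 95 mm above it.

**Disagreements between checks:**
- The two cameras differ by 3–5 mm in absolute position.
- The last top view put the candlestick 7 mm short of the twin's depth. I trust this less, because the door's glass partly hid both feet there. It is still within the 15 mm limit.
- During the push the wrist briefly read about 7.6 N forward and 6.6 N upward. I did not find the cause of the upward part.

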